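Tighten the stone screw of a grain mill with its T-handle hex key

TASK

The grain mill has been cleaned and its stone put back, but the screw down in its open throat is only finger-tight: take the thicker of the two T-handle hex keys out of the wooden rack, push it gently and fully home in the screw's hexagon socket, and only then turn the screw clockwise until it comes up firm, without forcing it any further. Then hang the key back upright in its own hole of the rack. Leave the other key and the things around where they are.

Things in the scene. Friction and masses are not known exactly. Their poses are not given: they have to be found in the camera images.
- mill: Grain mill, fixed: octagonal beech case 176 mm wide, wooden spout at its -x side; origin under its middle, z up. Aluminium ring on top, rim 130 mm above the worktop. The throat is a funnel 60 mm wide at the rim, 48 mm at its floor 30 mm lower; in the floor's middle a well 35 mm wide holds the dark cap screw, whose 30 mm round head has its face 36 mm below the rim
- socket (a point): Middle of the mouth of the screw's hexagon socket, level with the head's face. z points up along the screw's axis; x and y turn with the mill, not with the hexagon. The socket is 18 mm across flats, 14 mm deep, with a 1.5 mm bevel at the mouth. How the hexagon is turned differs from run to run; a key out of step with it stops short, 2 to 5 mm below the face
- lock_screw (a joint): Turn of the screw in rad: grows clockwise seen from above; starts between 0 and 0.25, comes up firm at 1.30. Turns against a friction of about 0.1 N m and stays where it is left; firm, it resists at once: 0.2 to 0.35 N m is firm enough, over 0.45 N m the key wrenches in the socket. The value does not tell how the hexagon is turned. A key fully home has about 0.11 rad of play either way
- key_large_handle (a point): Centre of the thick T-handle key's black crossbar, where to grip it: bar 100 mm long (x), 20 mm thick (y), 24 mm high (z). z points up along the shaft. Below the bar a steel neck 16 mm wide; 27 to 32 mm below this point a round collar 36 mm wide that rests on the rack. Both keys have it at the same height. Key 0.45 to 0.58 kg, turns freely in its hole
- key_large_tip (a point): Middle of the end of the thick key's steel hexagon shaft, 112 mm below the handle's centre, axes as there. Shaft 17 mm across flats (19.6 mm across corners), 80 mm long below the collar, bevelled at the tip; flats face along x and every 60 degrees from it
- key_large: The whole thick key; origin at the tip of its shaft, axes as key_large_tip
- key_small_handle (a point): Centre of the crossbar (72 x 16 x 20 mm) of the thin key (shaft 10 mm across flats), which hangs in the other hole and is left alone. Which key hangs in which hole differs from run to run
- bore_left (a point): Middle of one hole of the key rack, level with the rack's top. The rack is a fixed wooden bridge 210 mm long (y), 64 mm deep (x), top 100 mm above the worktop, with two upright through holes 25 mm wide, 100 mm apart; y points away from the other hole. A hanging key's collar rests on the top, its tip 80 mm below it
- bore_right (a point): Middle of the rack's other hole, as bore_left, but y points towards the other hole. A coffee maker 350 mm high (fixed) stands close behind the rack and the mug, its front at about x = 0.57 m, from y = 0.02 to 0.24 m: keep the hand in front of it
- mug: White tea mug, 83 mm wide, 94 mm high, between mill and rack; origin under its middle; bystander
- grain_jar: Glass jar with honey-coloured filling and metal lid, 71 mm wide, 110 mm high; origin under its middle; bystander
- spoon: Teaspoon, 130 mm long, lying between mill and rack near the front; origin under its middle, x along it; bystander
- hopper: The mill's round wooden hopper, lifted off and stood behind the mill, heavy enough not to shift: a funnel 160 mm wide at the top, 105 mm high; origin under its middle; bystander

How it is judged:
By the outcome, as a careful person would: the job done as asked, in the order asked, and still so for the second after the job is handed in, with the robot touching nothing.
It also fails if it takes over 72 s, if anything falls off the work surface, if the arm or the gripper's body presses on something with over 40 N, if the wrist force passes 120 N, or if a joint passes its speed limit or range.

ROBOT

A 7-joint arm with a two-finger parallel gripper is mounted at the origin on a cart in front of the work surface, level with it; the furniture and walls round the work are solid. World frame = base frame: x ahead of the robot, y to its left, z up, the work surface at z = 0. Lengths are in m, angles in rad, forces in N, time in s.
With the tool pointing down it reaches from about 0.35 to 0.9 m from the base axis. Payload 7.2 kg.
Tool frame: the origin (TCP) lies at the very end of the fingers, on their centre line; the grasp point (between the pads) lies bot.grip_depth behind it (bot.grip_depth is the distance from the TCP to the grasp point, in m); z points along the fingers, y is the direction in which the jaws open and shut (so a half turn about z gives the same grasp; the last joint's range is limited). The gripper opens to 85 mm and grips with 20 to 120 N. Pads are 22 mm wide; open, the fingers measure 114 mm over their backs; the gripper's body (76 mm by 85 mm) begins 54 mm behind the grasp point. The pads swing forward as they close: fully open they stand 13 mm farther back than shut.
Start: joints at [1.05, 0.411, -0.013, 1.596, 0.006, 1.134, -0.082], TCP at [0.273, -0.562, 0.231] pointing down, gripper open.
Joint ranges: [-2.95, 2.95], [-0.29, 1.99], [-1.47, 1.44], [0.14, 2.54], [-1.03, 4.17], [0.13, 1.85], [-2.86, 2.86]. Speed limits (rad/s): [2.39, 2.39, 3.01, 3.01, 3.14, 3.14, 3.14].

INTERFACE

Orientations are given as a rotation vector (axis times angle).
In Python, from rig import bot, grab_frame, camera_model gives the robot as it stands.
- The arm moves only by the shell command python3 -m creep 'ROWS' [FORCE]. ROWS is JSON, a list of rows, each a list of 3 entries, a list of its own where there are three numbers: the shift along the tool's x, y, z in mm, then the turn, a rotation vector about the tool's x, y, z in degrees, then the finger opening in mm, from 0 to 85.4. In form: [[[tx, ty, tz], [ax, ay, az], hand], ...]. A call has 1 to 8 rows; each row shifts and turns the commanded pose from where the row before left it, along the tool's axes as they then stand; what a row does not reach is not made up. A row lasts 1/10 s, in which the tool goes at most 50 mm and 8.59 degrees, less where a joint would pass 70% of its speed; a pose out of reach is approached as far as the arm can. A call with a gripper value outside its range is refused whole. The fingers move at their own pace and stop on an object; FORCE is the grip in N (left out, the last holds). Time passes only in rows, so rows that do not move let the fingers close. It gives the time, the measured TCP pose, the force and the opening at its end, in the units of the state.
- bot.read_state(): the state, without advancing time (a new reading comes with each control period).
- grab_frame(name): name is "side" or "top" or "wrist"; returns (picture, depth): 400x640x3 uint8, red, green, blue; 400x640 float32, m along the optical axis (not along the pixel's ray), 0 where there is no reading.
- camera_model(name): a dict with "K" (3x3 intrinsics, pixels), "position" and "orientation" of the camera in the world. Camera axes: x right, y down, z forward; pixel columns grow to the right and rows downward; lengths in m; the calibration is good to about 2 mm. A picture is of the moment at which its call begins: read the wrist's pose just before it. camera_model takes no time and is no camera call; for the wrist camera it gives the pose at the moment of the call.
- bot.close_job(): hands the job in, once; it reports no verdict.
The state is a dict: "time": time; "qpos": joint angles; "dq": joint speeds; "effort": joint torques, N m; "tool_pos": TCP position; "tool_rot": TCP orientation; "wrist_force": force on the tool from outside, world axes, zero at the start; "moment": the same for the moment, N m; "width": finger opening in m.
Only numpy, scipy, OpenCV 4.12 (cv2) and the standard library are available. Lean on these libraries where they do the work, as an engineer would, in place of code of your own. Each camera call takes 0.05 s, during which the arm holds its last target.

## Working session

There is one attempt and no reset: what is moved stays moved. The work goes in short steps, Python scripts to look and compute and a shell command to move; the robot and the scene stay as the last step left them, time stands still between calls to the robot, and variables do not carry over. Pictures are saved under pics/ and viewed, and the job is handed in when it is done.

```bash
ls; mkdir -p pics; python3 - <<'E'
from rig import bot, grab_frame, camera_model
import cv2,numpy as np
s=bot.read_state(); print(s, bot.grip_depth)
for n in("side","top"):
    p,d=grab_frame(n); cv2.imwrite(f"pics/{n}0.png",p[:,:,::-1]); np.save(f"{n}0.npy",d)
    print(n,camera_model(n))
E
```

```text
pics
{'time': 0.0, 'qpos': array([ 1.04976332,  0.41192462, -0.01271254,  1.59708296,  0.00560453,
        1.13431855, -0.08219549]), 'dq': array([-2.51966594e-04,  7.76927145e-04, -4.29992403e-04,  1.74388932e-04,
        2.68146484e-04, -7.28969801e-05,  3.69096611e-04]), 'effort': array([-3.56972296e-04, -6.00617695e+01,  6.82290439e-01, -2.99409020e+01,
        1.38310788e-02,  1.07855353e-02,  4.51019957e-06]), 'tool_pos': array([ 0.27317659, -0.56155486,  0.23042176]), 'tool_rot': array([-3.05981823e+00, -7.04930933e-01,  7.87789515e-04]), 'wrist_force': array([ 0.29428422, -0.576034  , -0.89994081]), 'moment': array([0.0363897 , 0.04362919, 0.03157929]), 'width': 0.08548021658364331} 0.0187
side {'K': array([[427.28161234,   0.        , 316.64529149],
       [  0.        , 427.28161234, 207.61815292],
       [  0.        ,   0.        ,   1.        ]]), 'position': array([ 0.56285867, -0.84973762,  1.05342108]), 'orientation': array([-2.42034902,  0.08477102, -0.0327243 ])}
top {'K': array([[464.3840486 ,   0.        , 323.69559418],
       [  0.        , 464.3840486 , 200.04228285],
       [  0.        ,   0.        ,   1.        ]]), 'position': array([ 0.13336239, -0.27528016,  1.24740135]), 'orientation': array([-2.31925401,  1.50761094, -0.31629311])}
```

View pics/side0.png

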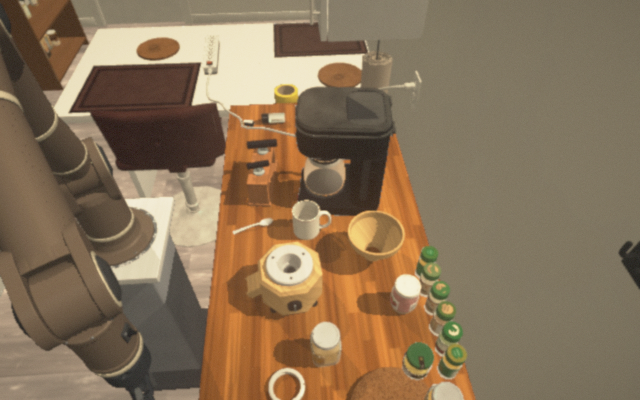

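View pics/top0.png

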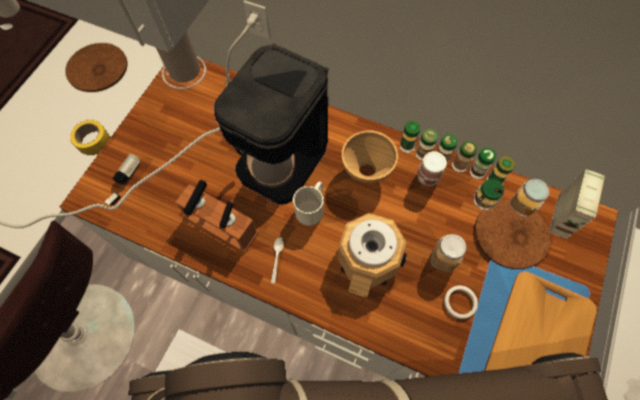

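The top view shows the mill's throat at about (373,245), the thick key's bar at about (195,197) and the thin key's at about (228,214). I'll enlarge both areas.

```bash
cat > h.py <<'E'
from rig import bot, grab_frame, camera_model
import cv2,numpy as np
from scipy.spatial.transform import Rotation as R
def proj(c,P):
    r=R.from_rotvec(c['orientation']).as_matrix(); q=r.T@(np.asarray(P)-c['position']); q=c['K']@q; return q[:2]/q[2]
def atz(c,uv,z):
    r=R.from_rotvec(c['orientation']).as_matrix(); d=r@np.linalg.inv(c['K'])@[uv[0],uv[1],1]; p=c['position']; return p+d*(z-p[2])/d[2]
def crop(img,x,y,w,h,k,fn):
    cv2.imwrite(fn,cv2.resize(img[y:y+h,x:x+w,::-1],None,fx=k,fy=k,interpolation=cv2.INTER_CUBIC))
def cloud(c,d):
    v,u=np.mgrid[:400,:640]; r=R.from_rotvec(c['orientation']).as_matrix()
    q=np.stack([u,v,np.ones_like(u)],-1)@np.linalg.inv(c['K']).T*d[...,None]
    P=q@r.T+c['position']; P[d==0]=np.nan; return P
E
python3 - <<'E'
from h import *
for n in("side","top"):
    p=cv2.imread(f"pics/{n}0.png")[:,:,::-1]; d=np.load(f"{n}0.npy"); c=camera_model(n); P=cloud(c,d)
    if n=="top":
        crop(p,160,170,110,80,7,"pics/t_rack.png"); crop(p,325,205,90,75,7,"pics/t_mill.png")
    else:
        crop(p,235,130,50,80,7,"pics/s_rack.png"); crop(p,245,235,90,75,7,"pics/s_mill.png")
    m=(P[...,2]>.105)&(P[...,2]<.17)&(P[...,0]>.3)&(P[...,0]<.57)&(P[...,1]>.0)&(P[...,1]<.4)
    k,l,st,ce=cv2.connectedComponentsWithStats(m.astype(np.uint8))
    for i in range(1,k):
        if st[i,4]>15:
            q=P[l==i]; 
            t=q[q[:,2]>np.nanpercentile(q[:,2],90)-.008]
            r=cv2.minAreaRect((t[:,:2]*1000).astype(np.float32)); print(n,st[i],q.mean(0).round(4),"top",t.mean(0).round(4),r)
    m=(abs(P[...,2]-.13)<.006)&(P[...,0]>.3)&(P[...,0]<.57)&(P[...,1]<.0)&(P[...,1]>-.35)
    k,l,st,ce=cv2.connectedComponentsWithStats(m.astype(np.uint8))
    for i in range(1,k):
        if st[i,4]>30:
            q=P[l==i];print(n,"mill",st[i],q.mean(0).round(4),cv2.minEnclosingCircle((q[:,:2]*1000).astype(np.float32)))
E
```

```text
side [247 139  30  15 284] [0.4585 0.244  0.1335] top [0.458  0.246  0.1425] ((459.25787353515625, 248.6920928955078), (96.05086517333984, 25.23771858215332), 3.982231616973877)
side [246 160  24  15 198] [0.4475 0.1458 0.1307] top [0.4467 0.1473 0.1397] ((446.85992431640625, 148.0516357421875), (70.17542266845703, 17.43409538269043), 8.074458122253418)
side mill [266 245  38  40 935] [ 0.5234 -0.23    0.1293] ((532.0074462890625, -227.0116424560547), 62.50123977661133)
top [183 180  24  36 383] [0.4557 0.2465 0.1366] top [0.4567 0.2487 0.1425] ((457.829833984375, 249.771484375), (98.49327850341797, 21.42943572998047), 3.947030544281006)
top [219 202  16  27 234] [0.4455 0.1476 0.1329] top [0.445  0.1498 0.1403] ((445.5744323730469, 150.55088806152344), (70.69527435302734, 17.114686965942383), 9.425987243652344)
top mill [ 349  223   48   43 1071] [ 0.5221 -0.2253  0.1293] ((534.0286865234375, -225.03221130371094), 61.26532745361328)
```

View pics/t_rack.png

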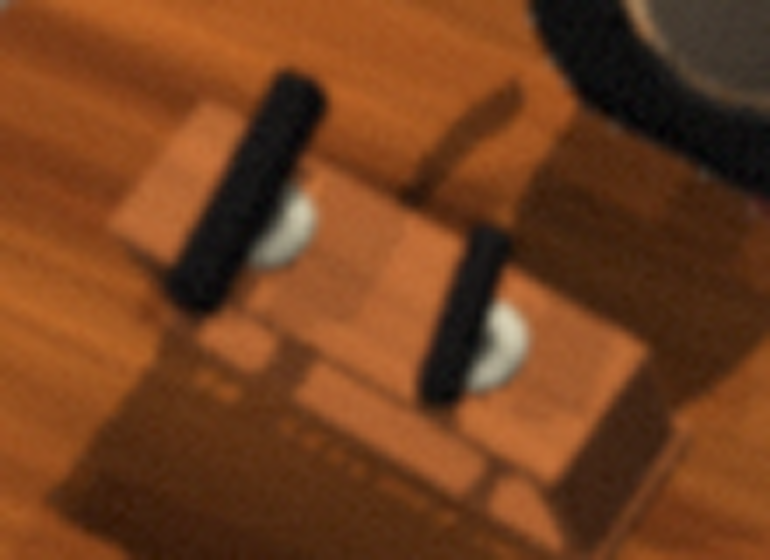

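View pics/t_mill.png

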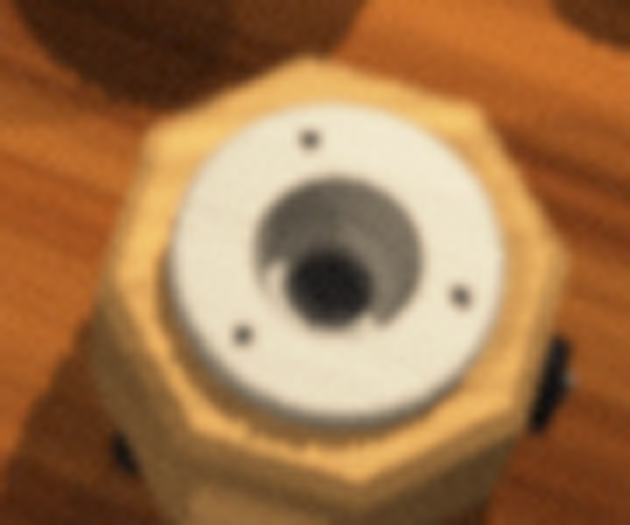

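View pics/s_mill.png

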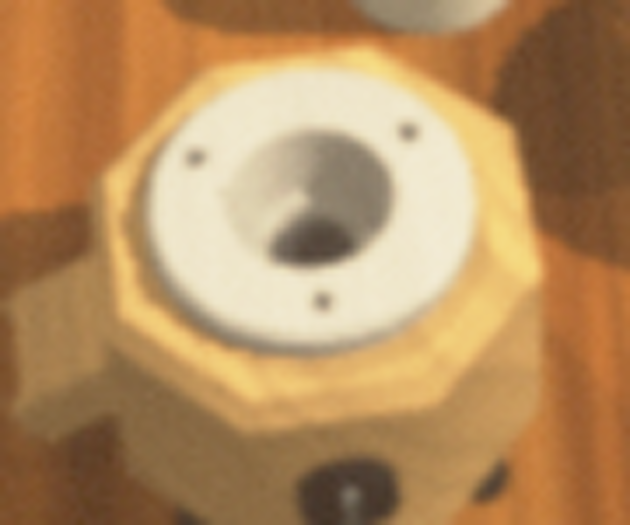

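```bash
python3 - <<'E'
from h import *
f=lambda a,o:((np.array(a)+.5)/7-.5+o)
t=camera_model("top");s=camera_model("side")
print(atz(t,f((335.5,258),(325,205)),.13),atz(t,f((338,258),(325,205)),.13),atz(s,f((311,206),(245,235)),.13))
print("bar",atz(t,f((249,190),(160,170)),.144),"small",atz(t,f((467,316),(160,170)),.142))
w=camera_model("wrist");st=bot.read_state();T=R.from_rotvec(st['tool_rot'])
print(w['K'],T.inv().apply(w['position']-st['tool_pos']),(T.inv()*R.from_rotvec(w['orientation'])).as_matrix().round(3))
print(T.as_matrix().round(3))
E
```

```text
[ 0.53505297 -0.2241971   0.13      ] [ 0.53541961 -0.22502438  0.13      ] [ 0.53563515 -0.22961189  0.13      ]
bar [0.45686985 0.24497579 0.144     ] small [0.44571938 0.14627265 0.142     ]
[[280.76386      0.         317.99158273]
 [  0.         280.76386    197.79636865]
 [  0.           0.           1.        ]] [ 0.06832908 -0.00022676 -0.14138747] [[ 0.    -0.962 -0.272]
 [ 1.    -0.     0.002]
 [-0.002 -0.272  0.962]]
[[ 0.899  0.437 -0.001]
 [ 0.437 -0.899  0.001]
 [-0.    -0.001 -1.   ]]
```

```bash
cat >> h.py <<'E'
def delta(p,yaw=None):
    """remaining shift in tool mm, and turn about tool z in deg (tool x to world yaw)"""
    s=bot.read_state();T=R.from_rotvec(s['tool_rot']);M=T.as_matrix()
    y0=np.degrees(np.arctan2(M[1,0],M[0,0]))
    print("t",round(s['time'],2),"pos",s['tool_pos'].round(4),"yaw",round(y0,2),"tilt",np.degrees(M[:2,2]).round(2),"F",s['wrist_force'].round(1),"M",s['moment'].round(2),"q1,q7",s['qpos'][[0,6]].round(2),"w",round(s['width'],4))
    if p is not None:
        p=[s['tool_pos'][i] if p[i] is None else p[i] for i in range(3)]
        print("tool mm",(T.inv().apply(np.array(p)-s['tool_pos'])*1000).round(1),end=' ')
    if yaw is not None: print("turn z deg",round(-(yaw-y0),2))
    else: print()
E
python3 -m creep '[[[39,-23,2],[0,0,0],85],[[39,-23,2],[0,0,0],85],[[39,-23,2],[0,0,0],85],[[39,-23,2],[0,0,0],85],[[39,-23,2],[0,0,0],85],[[39,-23,2],[0,0,0],85],[[39,-23,4],[0,0,0],85],[[39,-23,4],[0,0,0],85]]'
python3 -c "
from h import *
delta([.474,-.257,.155],4)"
```

```text
time: 0.9
tool_pos: [0.4741, -0.2584, 0.2111]
tool_rot: [3.061, 0.705, -0.0]
wrist_force: [0.5, 0.8, -0.5]
width: 0.0852
t 0.9 pos [ 0.4741 -0.2584  0.2111] yaw 25.93 tilt [-0. -0.] F [ 0.5  0.8 -0.5] M [-0.06 -0.08  0.  ] q1,q7 [ 0.55 -0.77] w 0.0852
tool mm [ 0.6 -1.3 56.1] turn z deg 21.93
```

```bash
python3 -m creep '[[[1,-1,18],[0,0,0],85],[[0,0,19],[0,0,0],85],[[0,0,18],[0,0,0],85],[[0,0,0],[0,0,0],85]]'
python3 - <<'E'
from h import *
delta(None)
c=camera_model("wrist");p,d=grab_frame("wrist"); cv2.imwrite("pics/w1.png",p[:,:,::-1]);np.save("w1.npy",d)
uv=proj(c,[.535,-.227,.094]);print(uv)
x,y=(uv-30).astype(int);print(x,y); crop(p,x,y,60,60,10,"pics/w1c.png")
P=cloud(c,d)
m=(abs(P[...,2]-.13)<.004)
k,l,st,ce=cv2.connectedComponentsWithStats(m.astype(np.uint8))
for i in range(1,k):
    if st[i,4]>500: q=P[l==i]; print(st[i],q.min(0),q.max(0)); 
E
```

```text
time: 1.3
tool_pos: [0.4723, -0.2578, 0.1538]
tool_rot: [-3.058, -0.705, 0.006]
wrist_force: [0.3, 0.1, 0.1]
width: 0.0852
t 1.3 pos [ 0.4723 -0.2578  0.1538] yaw 25.97 tilt [-0.25  0.12] F [0.3 0.1 0.1] M [0.01 0.03 0.  ] q1,q7 [ 0.55 -0.78] w 0.0852

[317.74043585 115.93764471]
287 85
[  209     0   212   216 27374] [ 0.47332764 -0.28578583  0.12600116] [ 0.59426985 -0.16474822  0.13198714]
```

View pics/w1.png

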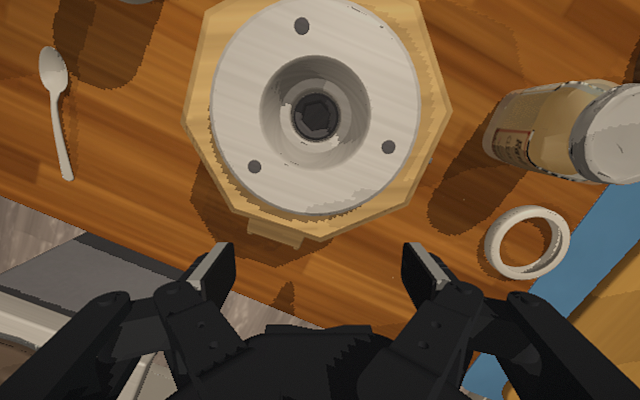

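View pics/w1c.png

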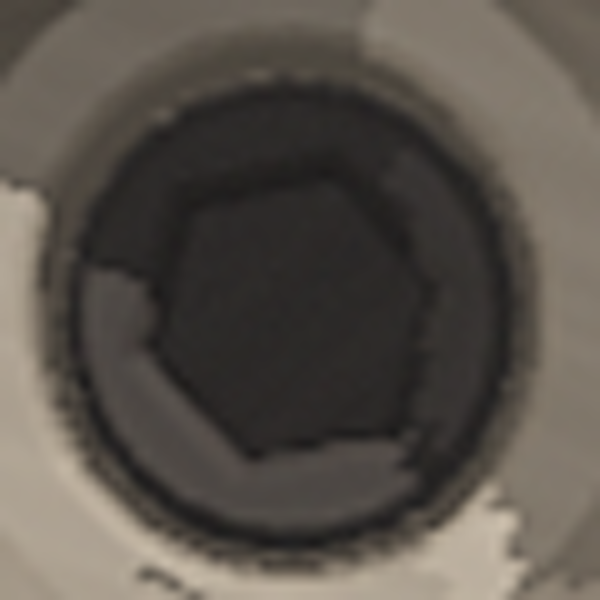

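The wrist picture shows the screw head at about (317,117) with the hexagon clearly visible. I'll raise the contrast to read its edges.

```bash
python3 - <<'E'
from h import *
p=cv2.imread("pics/w1.png")[85:145,287:347].astype(float)
q=np.clip((p-30)*4.5,0,255).astype(np.uint8)
cv2.imwrite("pics/w1e.png",cv2.resize(q,None,fx=10,fy=10,interpolation=cv2.INTER_CUBIC))
d=np.load("w1.npy"); c=camera_model("wrist"); P=cloud(c,d)
print((P[85:145:3,287:347:3,2]*1000).round(0).astype(int))
E
```

```text
[[                 107                  106                  101
                   101                  100                  100
                   100                   99                  100
                   100                  100                  101
                   100                  100                  100
                    99                  100                  103
                   107                  109]
 [                 104                  101                  100
                   100                  100                  100
                    99                  100                  100
                    99                  100                  100
                   100                  100                   99
                   100                  101                  101
                   103                  108]
 [                 101                  100                  101
                   100                  101                  101
                    97                   88                   84
                    83             
[... 6960 characters left out ...]
      75                   75
                    79                   92                   98
                   101                  100                  102
                   100                  103]
 [                 106                  101                  101
                   101                   99                  101
                   100                  100                   97
                    94                   96                  100
                    99                  100                  101
                   100                  101                  101
                   102                  109]]<stdin>:6: RuntimeWarning: invalid value encountered in cast
```

View pics/w1e.png

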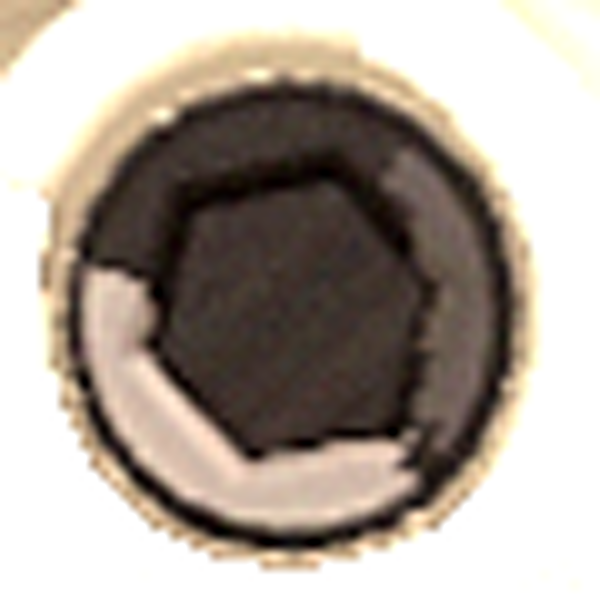

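```bash
cat > fit.py <<'E'
from h import *
from scipy.optimize import differential_evolution as DE
d=np.load("w1.npy"); c=camera_model("wrist"); P=cloud(c,d)
ok=(P[...,2]>.0915)&(P[...,2]<.0975)
cen0=np.array([.535,-.227])
v,u=np.mgrid[80:155,280:355]
r=R.from_rotvec(c['orientation']).as_matrix()
D=np.stack([u,v,np.ones_like(u)],-1)@np.linalg.inv(c['K']).T@r.T
zf=np.median(P[80:155,280:355,2][ok[80:155,280:355]]);print("face z",zf)
X=c['position'][:2]+D[...,:2]*((zf-c['position'][2])/D[...,2])[...,None]
z=P[80:155,280:355,2]
face=ok[80:155,280:355]; good=np.isfinite(z)
# head circle: face or hole vs outside, use face points' boundary
f8=np.array(X[face])
print("face bbox centre",(f8.min(0)+f8.max(0))/2,f8.max(0)-f8.min(0), cv2.minEnclosingCircle((f8*1000).astype(np.float32)))
def hexd(p,X): 
    th=p[2]+np.arange(6)*np.pi/3
    n=np.stack([np.cos(th),np.sin(th)]); return ((X-p[:2])@n).max(-1)-p[3]
near=np.linalg.norm(X-f8.mean(0),axis=-1)<.0135
m=near&good; hole=(z<.0915)
def cost(p):
    s=1/(1+np.exp(hexd(p,X[m])/.0003)); return ((s-hole[m])**2).sum()
for sd in range(2):
    b=DE(cost,[(f8.mean(0)[0]-.004,f8.mean(0)[0]+.004),(f8.mean(0)[1]-.004,f8.mean(0)[1]+.004),(-np.pi/6,np.pi/6),(.008,.0115)],seed=sd,tol=1e-8)
    print(b.x[:2],"flat normal deg",np.degrees(b.x[2]),"a",b.x[3],b.fun,m.sum())
# ring and throat
m=abs(P[...,2]-.13)<.003; q=P[...,:2][m]; q=q[np.linalg.norm(q-cen0,axis=1)<.08]
print("ring",cv2.minEnclosingCircle((q*1000).astype(np.float32)), np.median(P[...,2][m]))
E
python3 fit.py
```

```text
face z 0.09412578439757832
face bbox centre [ 0.53480124 -0.22565463] [0.0351306  0.03512246] ((534.7984008789062, -225.7717742919922), 17.858306884765625)
[ 0.53480055 -0.22591314] flat normal deg -21.556461796882935 a 0.008894620121432663 15.574532827600656 1233
[ 0.53480054 -0.22591314] flat normal deg -21.55652138765552 a 0.00889462640324626 15.574532832712709 1233
ring ((534.705322265625, -225.88577270507812), 60.98207473754883) 0.13020891876809504
```

```bash
python3 -m creep '[[[0,0,-32],[0,0,7.3],85],[[0,0,-32],[0,0,7.3],85],[[0,0,-32],[0,0,7.3],85],[[-3,-20,0],[0,0,0],85],[[-5,-40,0],[0,0,0],85],[[-5,-40,0],[0,0,0],85],[[-5,-40,0],[0,0,0],85],[[-5,-40,0],[0,0,0],85]]'
python3 -c "
from h import *
delta([.457,.246,.22],4)"
```

```text
time: 2.15
tool_pos: [0.4381, -0.0795, 0.2537]
tool_rot: [3.139, 0.11, 0.003]
wrist_force: [1.1, -0.1, 0.2]
width: 0.0848
t 2.15 pos [ 0.4381 -0.0795  0.2537] yaw 4.02 tilt [ 0.12 -0.03] F [ 1.1 -0.1  0.2] M [ 0.   -0.03 -0.02] q1,q7 [ 0.29 -1.46] w 0.0848
tool mm [  41.5 -323.4   33.5] turn z deg 0.02
```

```bash
python3 -m creep '[[[4,-40,4],[0,0,0],85],[[4,-40,4],[0,0,0],85],[[4,-40,4],[0,0,0],85],[[4,-40,4],[0,0,0],85],[[5,-40,4],[0,0,0],85],[[5,-40,4],[0,0,0],85],[[5,-40,5],[0,0,0],85],[[5,-38,5],[0,0,0],85]]'
python3 -m creep '[[[4,0,0],[0,0,0],85],[[0,0,0],[0,0,0],85]]'
python3 - <<'E'
from h import *
delta([.457,.246,.22],4)
c=camera_model("wrist");p,d=grab_frame("wrist"); cv2.imwrite("pics/w2.png",p[:,:,::-1]);np.save("w2.npy",d)
P=cloud(c,d)
m=(P[...,2]>.135)&(P[...,2]<.152)&(P[...,0]>.36)&(P[...,0]<.53)&(P[...,1]>.09)&(P[...,1]<.33)
k,l,st,ce=cv2.connectedComponentsWithStats(m.astype(np.uint8))
for i in range(1,k):
    if st[i,4]>100: q=P[l==i]; print(st[i],q.mean(0),cv2.minAreaRect((q[:,:2]*1000).astype(np.float32)),np.percentile(q[:,2],[50,90]))
E
```

```text
time: 2.95
tool_pos: [0.4522, 0.2408, 0.2195]
tool_rot: [-3.139, -0.11, -0.003]
wrist_force: [0.8, -0.8, -0.4]
width: 0.085
time: 3.15
tool_pos: [0.4562, 0.2399, 0.2189]
tool_rot: [-3.139, -0.113, -0.001]
wrist_force: [0.5, -1.1, -0.7]
width: 0.085
t 3.15 pos [0.4562 0.2399 0.2189] yaw 4.13 tilt [0.03 0.01] F [ 0.5 -1.1 -0.7] M [-0.03  0.01  0.05] q1,q7 [-0.18 -2.22] w 0.085
tool mm [ 1.3 -6.1 -1.1] turn z deg 0.13
[ 293  140   26  117 2787] [0.46161049 0.25018465 0.14192879] ((458.7433776855469, 250.18264770507812), (98.09477996826172, 20.020584106445312), 3.546750068664551) [0.14226961 0.1433015 ]
[ 411  180   20   72 1235] [0.45497422 0.15359784 0.13988019] ((451.2764892578125, 152.60260009765625), (62.634708404541016, 15.12800121307373), 9.974615097045898) [0.14024241 0.14137797]
```

View pics/w2.png

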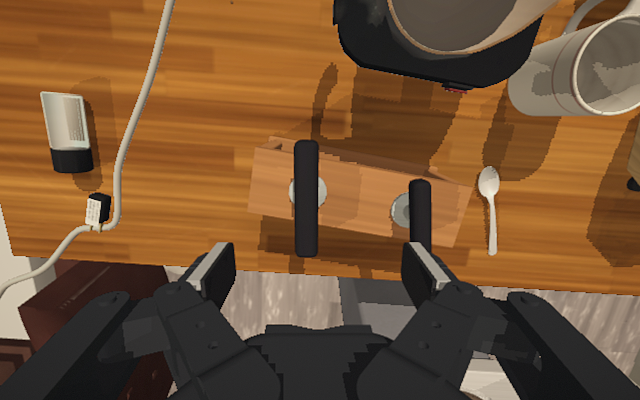

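The picture shows the thick key's bar at (306,197) and the thin key's at (420,215). The measured handle position is (0.4587, 0.2502), with the bar at a yaw of 3.5°. I'll align and go down.

```bash
python3 -m creep '[[[3,-5,0],[0,0,0.6],85],[[0,-5,10],[0,0,0],85],[[0,0,25],[0,0,0],85],[[0,0,25],[0,0,0],85],[[0,0,20],[0,0,0],85],[[0,0,15],[0,0,0],85],[[0,0,0],[0,0,0],85]]'
python3 -c "
from h import *
delta([.4587,.2502,.114],3.55)"
```

```text
time: 3.9
tool_pos: [0.4568, 0.2482, 0.121]
tool_rot: [3.138, 0.093, -0.006]
wrist_force: [-0.3, 1.0, 0.8]
width: 0.085
t 3.9 pos [0.4568 0.2482 0.121 ] yaw 3.4 tilt [-0.21 -0.11] F [-0.3  1.   0.8] M [ 0.05 -0.03  0.03] q1,q7 [-0.23 -2.31] w 0.085
tool mm [ 2.  -1.9  7. ] turn z deg -0.15
```

```bash
python3 -m creep '[[[2,-2,6],[0,0,0],85],[[0,0,0],[0,0,0],85]]'
python3 -c "
from h import *
delta([.4587,.2502,.114],3.55)"
```

```text
time: 4.1
tool_pos: [0.4604, 0.2518, 0.1173]
tool_rot: [-3.14, -0.094, -0.001]
wrist_force: [0.4, -0.6, 0.1]
width: 0.085
t 4.1 pos [0.4604 0.2518 0.1173] yaw 3.43 tilt [0.03 0.02] F [ 0.4 -0.6  0.1] M [ 0.   -0.01  0.02] q1,q7 [-0.24 -2.32] w 0.085
tool mm [-1.8  1.5  3.3] turn z deg -0.12
```

```bash
for i in 1 2; do python3 -m creep '[[[0,0,1.5],[0,0,0],85]]'>/dev/null
python3 -c "
from h import *
delta([.4587,.2502,.114],3.55)"; done
```

```text
t 4.2 pos [0.4605 0.2519 0.1164] yaw 3.43 tilt [0.07 0.03] F [ 0.5 -0.3 -0.2] M [-0.01  0.   -0.02] q1,q7 [-0.24 -2.32] w 0.0852
tool mm [-1.9  1.5  2.4] turn z deg -0.12
t 4.3 pos [0.4603 0.2517 0.1148] yaw 3.43 tilt [0.06 0.02] F [0.1 0.3 0.7] M [ 0.03  0.04 -0.06] q1,q7 [-0.24 -2.32] w 0.085
tool mm [-1.7  1.4  0.8] turn z deg -0.12
```

```bash
python3 -m creep '[[[-1.7,1.4,0],[0,0,-0.1],85],[[0,0,0],[0,0,0],85]]' >/dev/null
python3 -c "
from h import *
delta([.4587,.2502,.114],3.55)"
python3 -m creep '[[[0,0,0],[0,0,0],10],[[0,0,0],[0,0,0],10],[[0,0,0],[0,0,0],10],[[0,0,0],[0,0,0],10],[[0,0,0],[0,0,0],10],[[0,0,0],[0,0,0],10],[[0,0,0],[0,0,0],10],[[0,0,0],[0,0,0],10]]' 80
python3 -c "
from h import *
delta([.4587,.2502,.114],3.55)"
```

```text
t 4.5 pos [0.4582 0.2497 0.1144] yaw 3.54 tilt [ 0.   -0.01] F [ 0.3  0.4 -0.3] M [-0.02 -0.01  0.03] q1,q7 [-0.24 -2.32] w 0.0847
tool mm [ 0.5 -0.4  0.4] turn z deg -0.01
time: 5.3
tool_pos: [0.4585, 0.2502, 0.1145]
tool_rot: [-3.14, -0.097, -0.001]
wrist_force: [0.3, -0.5, 3.6]
width: 0.0188
t 5.3 pos [0.4585 0.2502 0.1145] yaw 3.55 tilt [0.02 0.01] F [ 0.3 -0.5  3.6] M [0.07 0.17 0.03] q1,q7 [-0.24 -2.32] w 0.0188
tool mm [0.2 0.  0.5] turn z deg -0.0
```

```bash
python3 -m creep '[[[0,0,-6],[0,0,0],10],[[0,0,-12],[0,0,0],10],[[0,0,-20],[0,0,0],10],[[0,0,-25],[0,0,0],10],[[0,0,-25],[0,0,0],10],[[0,0,-25],[0,0,0],10],[[0,0,-20],[0,0,0],10],[[0,0,-10],[0,0,0],10]]'
python3 - <<'E'
from h import *
delta([.5348,-.2259,None],38.4)
c=camera_model("wrist");p,d=grab_frame("wrist"); cv2.imwrite("pics/w3.png",p[:,:,::-1]);np.save("w3.npy",d)
s=bot.read_state();np.savez("w3c.npz",**c,tp=s['tool_pos'],tr=s['tool_rot'])
p,d=grab_frame("top"); crop(p,150,130,130,120,5,"pics/t3.png")
E
```

```text
time: 6.1
tool_pos: [0.4586, 0.2502, 0.2595]
tool_rot: [-3.139, -0.097, -0.003]
wrist_force: [0.3, 1.4, -6.1]
width: 0.0191
t 6.1 pos [0.4586 0.2502 0.2595] yaw 3.54 tilt [0.11 0.05] F [ 0.3  1.4 -6.1] M [-0.02 -0.04  0.01] q1,q7 [-0.19 -2.22] w 0.0191
tool mm [ 4.660e+01  4.799e+02 -3.000e-01] turn z deg -34.86
```

View pics/w3.png

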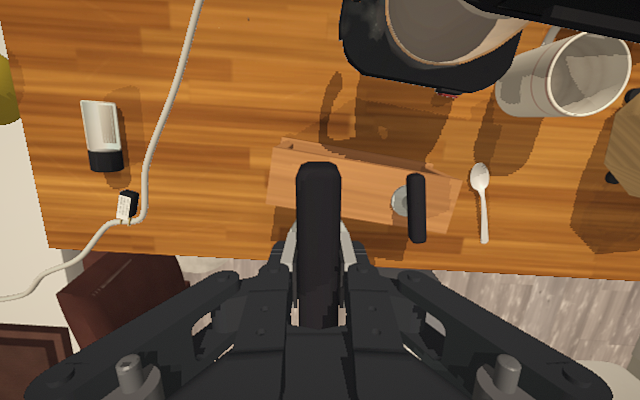

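View pics/t3.png

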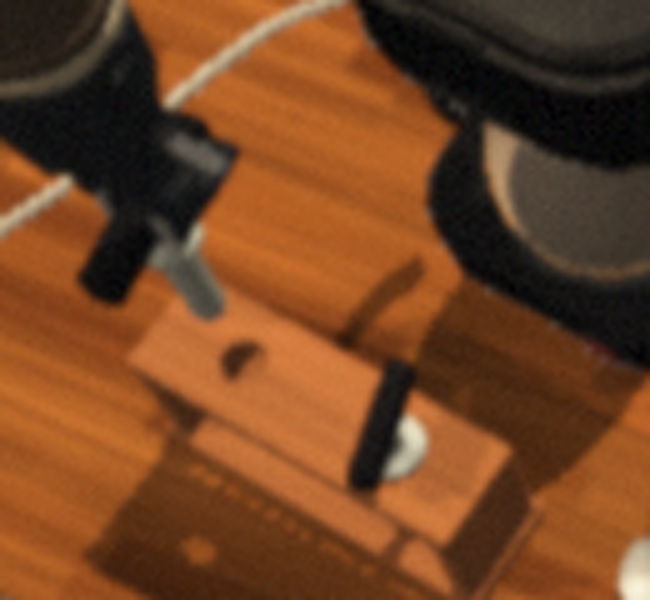

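The thick key is out of the rack. In the top crop its tip is at about (207,305) and the empty hole at about (242,360). Next I'll measure how the key sits in the hand and where the bore is.

```bash
python3 - <<'E'
from h import *
n=np.load("w3c.npz");c=dict(n);P=cloud(c,np.load("w3.npy"))
Q=R.from_rotvec(n['tr']).inv().apply((P-n['tp']).reshape(-1,3)).reshape(P.shape)*1000
m=(abs(Q[...,1])<14)&(abs(Q[...,0])<70)&(Q[...,2]>-45)&(Q[...,2]<-20)
k,l,st,ce=cv2.connectedComponentsWithStats(m.astype(np.uint8))
for i in range(1,k):
    if st[i,4]>200:
        q=Q[l==i]; print(st[i],q.min(0),q.max(0),np.median(q,0),cv2.minAreaRect(q[:,:2].astype(np.float32)))
        for x0 in range(-60,60,10):
            t=q[(q[:,0]>x0)&(q[:,0]<x0+10)]; 
            if len(t)>5: print(x0,len(t),np.median(t[:,2]),t[:,1].min(),t[:,1].max())
# tip/shaft from top & side
for nme in("top","side"):
    c=camera_model(nme);p,d=grab_frame(nme);P=cloud(c,d)
    s=bot.read_state();Q=R.from_rotvec(s['tool_rot']).inv().apply((P-s['tool_pos']).reshape(-1,3))*1000
    f=Q[np.all(np.isfinite(Q),1)]
    f=f[(abs(f[:,0])<25)&(abs(f[:,1])<25)]
    for z0 in range(15,100,10):
        t=f[(f[:,2]>z0)&(f[:,2]<z0+10)]
        if len(t)>3: print(nme,z0,len(t),t.mean(0).round(1))
    if nme=="top": print("view dir in tool",R.from_rotvec(s['tool_rot']).inv().apply(s['tool_pos']-c['position']))
    else: print("view dir in tool",R.from_rotvec(s['tool_rot']).inv().apply(s['tool_pos']-c['position']))
# rack rect from w2: pose known approx: tool at (.4562,.2399,.2189) yaw 4.13
np.set_printoptions(suppress=True)
E
```

```text
[ 281  165   73  164 8186] [-31.19264511 -13.96513142 -44.99491088] [ 49.11578953  13.98933178 -20.0471302 ] [ 10.52352719   0.11350034 -27.30287043] ((9.04338264465332, -0.016994476318359375), (80.13642883300781, 27.959505081176758), 0.9448531270027161)
-30 632 -27.19777039745675 -9.60564473067477 9.824901437345437
-20 796 -27.348302625102242 -11.291882059297235 11.528245136102669
-10 1131 -27.647037825287033 -11.747483521536719 11.945332597321574
0 1266 -27.730368320557986 -13.894441428540643 13.489995470713547
10 1339 -27.367591286287826 -13.965131415652536 13.989331781017027
20 966 -27.225102579544437 -9.904271816314749 10.177851649419244
30 1032 -27.196797420594024 -9.826898609006355 10.04284922640392
40 1021 -26.503635483868624 -9.639383996160301 9.849771721132234
top 25 8 [-4.5  5.5 31.4]
top 35 14 [-2.   4.2 39.4]
top 45 18 [-3.1  3.8 49.2]
top 55 20 [-2.8  4.5 60.5]
top 65 15 [-2.9  5.2 71.4]
top 75 13 [-2.8  4.2 79.4]
top 85 9 [-2.6  3.7 88.7]
view dir in tool [ 0.3564116  -0.50420129  0.99018088]
side 15 6 [-0.6  7.3 23.2]
side 25 15 [ 0.5  6.3 30.1]
side 35 13 [ 1.1  6.4 40. ]
side 45 16 [-0.2  6.7 50.8]
side 55 13 [ 1.6  5.2 60.1]
side 65 12 [-0.3  6.4 70.3]
side 75 12 [ 0.7  6.2 79.3]
side 85 12 [ 0.7  6.1 88.2]
view dir in tool [-0.0359501  -1.1042901   0.79623222]
```

```bash
python3 - <<'E'
from h import *
n=np.load("w3c.npz");c=dict(n);P=cloud(c,np.load("w3.npy"))
m=(abs(P[...,2]-.1)<.004)&(P[...,0]>.38)&(P[...,0]<.54)&(P[...,1]>.05)&(P[...,1]<.36)
k,l,st,ce=cv2.connectedComponentsWithStats(m.astype(np.uint8))
for i in range(1,k):
    if st[i,4]>300: print(st[i],np.median(P[l==i],0))
q=P[...,:2][m]*1000
r=cv2.minAreaRect(q.astype(np.float32)); print(r, cv2.boxPoints(r))
img=(m*255).astype(np.uint8); cv2.imwrite("pics/rackmask.png",img[100:300,200:500])
E
python3 - <<'E'
from h import *
c=camera_model("top"); 
f=lambda a:((np.array(a)+.5)/5-.5+np.array([150,130]))
for uv in [(132,362),(232,285),(512,450),(440,545)]: print(atz(c,f(uv),.1).round(4))
print("hole",atz(c,f((243,360)),.1))
E
```

```text
[ 265  147  149   80 5351] [0.45889978 0.21002452 0.09875933]
[ 420  173   42   61 1610] [0.4489082  0.11260539 0.09891672]
((452.0281982421875, 200.09304809570312), (210.67637634277344, 64.86346435546875), 83.68608856201172) [[408.20856  98.96051]
 [472.6786   91.82712]
 [495.84784 301.2256 ]
 [431.3778  308.35898]]
[0.4351 0.3052 0.1   ]
[0.4973 0.2792 0.1   ]
[0.473  0.0928 0.1   ]
[0.4102 0.1024 0.1   ]
hole [0.46049187 0.25068001 0.1       ]
```

View pics/rackmask.png

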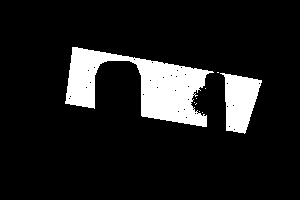

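```bash
python3 -m creep '[[[-1,20,0],[0,0,0],10],[[-2.5,40,0],[0,0,0],10],[[-2.5,40,0],[0,0,0],10],[[-2.5,40,0],[0,0,0],10],[[-2.5,40,0],[0,0,0],10],[[-2.5,40,0],[0,0,0],10],[[-2.5,40,0],[0,0,0],10],[[-2.5,40,0],[0,0,0],10]]'
python3 -m creep '[[[2,30,0],[0,0,-7],10],[[0,10,0],[0,0,-7],10],[[0,0,0],[0,0,-7],10],[[0,0,0],[0,0,-7],10],[[0,0,0],[0,0,-6.9],10],[[0,0,0],[0,0,0],10]]'
python3 -c "
from h import *
delta([.5348,-.2259,.24],38.4)"
```

```text
time: 7.1
tool_pos: [0.4574, -0.0521, 0.256]
tool_rot: [-3.14, -0.097, 0.003]
wrist_force: [0.2, -0.2, -4.9]
width: 0.0185
time: 7.7
tool_pos: [0.4633, -0.0901, 0.2559]
tool_rot: [-2.964, -1.037, 0.004]
wrist_force: [0.6, -1.2, -6.0]
width: 0.0187
t 7.7 pos [ 0.4633 -0.0901  0.2559] yaw 38.55 tilt [-0.15  0.03] F [ 0.6 -1.2 -6. ] M [-0.    0.    0.01] q1,q7 [ 0.36 -0.86] w 0.0187
tool mm [-28.7 150.8  15.6] turn z deg 0.15
```

```bash
python3 -m creep '[[[-5,26,2],[0,0,0.15],10],[[-6,32,3],[0,0,0],10],[[-6,32,3],[0,0,0],10],[[-6,30,3],[0,0,0],10],[[-4,20,2],[0,0,0],10],[[-2,11,2],[0,0,0],10],[[0,0,0],[0,0,0],10],[[0,0,0],[0,0,0],10]]'
python3 -c "
from h import *
delta([.5348,-.2259,.24],38.4)"
```

```text
time: 8.5
tool_pos: [0.5346, -0.2253, 0.2417]
tool_rot: [-2.966, -1.029, 0.001]
wrist_force: [-0.6, 1.1, -5.7]
width: 0.0192
t 8.5 pos [ 0.5346 -0.2253  0.2417] yaw 38.28 tilt [-0.07  0.07] F [-0.6  1.1 -5.7] M [ 0.05 -0.05 -0.  ] q1,q7 [ 0.48 -0.66] w 0.0192
tool mm [-0.2  0.6  1.7] turn z deg -0.12
```

```bash
python3 - <<'E'
from h import *
from scipy.optimize import least_squares
for nme in("wrist","top","side"):
    c=camera_model(nme);p,d=grab_frame(nme);P=cloud(c,d)
    cv2.imwrite(f"pics/m_{nme}.png",p[:,:,::-1])
    s=bot.read_state();T=R.from_rotvec(s['tool_rot'])
    F=P.reshape(-1,3);F=F[np.all(np.isfinite(F),1)]
    g=F[(abs(F[:,2]-.13)<.003)&(np.linalg.norm(F[:,:2]-[.535,-.226],axis=1)<.07)][:,:2]
    rr=np.linalg.norm(g-[.535,-.226],axis=1)
    # outer rim points: max radius per angle bin
    a=np.arctan2(*(g-[.535,-.226]).T[::-1]); o=[]
    for b in np.arange(-np.pi,np.pi,.1):
        k=(a>b)&(a<b+.1)
        if k.sum()>2: o.append(g[k][rr[k].argmax()])
    o=np.array(o); f=least_squares(lambda x:np.linalg.norm(o-x[:2],axis=1)-x[2],[.535,-.226,.06],loss='soft_l1',f_scale=.0007)
    print(nme,"ring",f.x.round(4),len(o))
    Q=T.inv().apply(F-s['tool_pos'])*1000
    Q=Q[(abs(Q[:,0])<14)&(abs(Q[:,1])<14)&(Q[:,2]>30)&(Q[:,2]<90)]
    if len(Q)>10:
        # fit cylinder-like centre with radius 8.9
        g=least_squares(lambda x:np.linalg.norm(Q[:,:2]-x[:2]-np.outer((Q[:,2]-90)/60,x[2:]),axis=1)-8.9,[0,0,0,0],loss='soft_l1',f_scale=.7)
        print("  shaft at z90 tool",g.x.round(2),len(Q), "world tip",(s['tool_pos']+T.apply([g.x[0]/1e3,g.x[1]/1e3,.09])).round(4))
E
```

```text
wrist ring [ 0.5343 -0.225   0.0598] 52
top ring [ 0.5323 -0.2259  0.0584] 54
  shaft at z90 tool [ 0.16 -1.03 -0.31 -1.11] 48 world tip [ 0.5343 -0.2241  0.1524]
side ring [ 0.5352 -0.2265  0.0594] 60
  shaft at z90 tool [-0.25 -0.33 -0.79 -0.07] 108 world tip [ 0.5345 -0.2251  0.1526]
```

View pics/m_side.png

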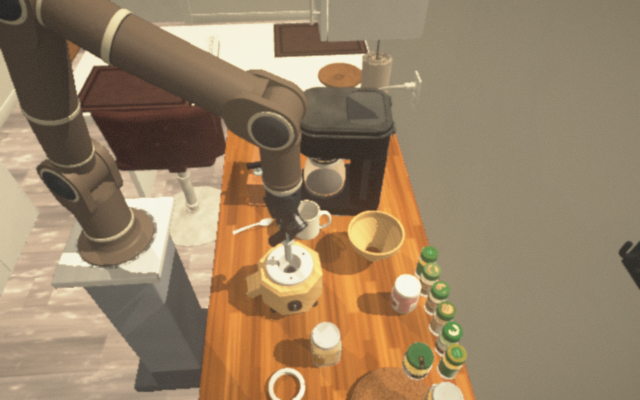

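Side picture: the key's shaft stands over the throat at about (290,262). The fits agree to about 1 mm, so I'll go down to just above the screw's face.

```bash
python3 -m creep '[[[0,0.4,6],[0,0,0],10],[[0,0,10],[0,0,0],10],[[0,0,10],[0,0,0],10],[[0,0,10],[0,0,0],10],[[0,0,6],[0,0,0],10],[[0,0,0],[0,0,0],10],[[0,0,0],[0,0,0],10]]'
python3 -c "
from h import *
delta([.5347,-.2258,.192],38.4)"
```

```text
time: 9.35
tool_pos: [0.5353, -0.227, 0.2002]
tool_rot: [-2.968, -1.03, 0.0]
wrist_force: [0.5, 0.4, -5.8]
width: 0.0187
t 9.35 pos [ 0.5353 -0.227   0.2002] yaw 38.29 tilt [-0.01  0.01] F [ 0.5  0.4 -5.8] M [ 0.01 -0.01 -0.04] q1,q7 [ 0.48 -0.66] w 0.0187
tool mm [ 0.2 -1.3  8.2] turn z deg -0.11
```

```bash
python3 -m creep '[[[0.2,-1.2,4],[0,0,-0.1],10],[[0,0,3],[0,0,0],10],[[0,0,0],[0,0,0],10]]' >/dev/null
python3 -c "
from h import *
delta([.5347,-.2258,.175],38.4)"
```

```text
t 9.65 pos [ 0.5344 -0.2258  0.1929] yaw 38.4 tilt [-0.03  0.01] F [ 0.9 -0.3 -5.2] M [-0.    0.08  0.01] q1,q7 [ 0.48 -0.66] w 0.0188
tool mm [ 0.2  0.2 17.9] turn z deg -0.0
```

Tip about 4 mm above the face. I'll go down in small steps and watch the force.

```bash
cat > s.py <<'E'
from h import *
delta([.5347,-.2258,.175],38.4)
E
for i in 1 2 3 4; do python3 -m creep '[[[0,0,1],[0,0,0],10],[[0,0,1],[0,0,0],10]]' >/dev/null; python3 s.py; done
```

```text
t 9.85 pos [ 0.5348 -0.2259  0.1914] yaw 38.4 tilt [ 0.02 -0.01] F [-0.8 -0.1 -4.7] M [ 0.   -0.03  0.03] q1,q7 [ 0.48 -0.67] w 0.019
tool mm [ 0.  -0.2 16.4] turn z deg -0.0
t 10.05 pos [ 0.5347 -0.2259  0.1893] yaw 38.39 tilt [ 0.01 -0.  ] F [-0.3 -0.2 -5.6] M [ 0.05 -0.05 -0.02] q1,q7 [ 0.48 -0.67] w 0.0187
tool mm [ 0.1 -0.1 14.3] turn z deg -0.01
t 10.25 pos [ 0.5347 -0.2259  0.1872] yaw 38.39 tilt [-0.  0.] F [-0.3  1.  -5.7] M [ 0.02 -0.04 -0.01] q1,q7 [ 0.48 -0.67] w 0.0187
tool mm [ 0.1 -0.  12.2] turn z deg -0.01
t 10.45 pos [ 0.5347 -0.2259  0.1852] yaw 38.39 tilt [ 0. -0.] F [ 0.5 -0.2 -5. ] M [ 0.09  0.01 -0.08] q1,q7 [ 0.47 -0.67] w 0.0188
tool mm [ 0.1 -0.1 10.2] turn z deg -0.01
```

```bash
for i in 1 2 3 4; do python3 -m creep '[[[0,0,1],[0,0,0],10],[[0,0,1],[0,0,0],10]]' >/dev/null; python3 s.py; done
```

```text
t 10.65 pos [ 0.5347 -0.2258  0.1832] yaw 38.4 tilt [0.   0.01] F [ 0.   0.6 -5.4] M [ 0.16  0.02 -0.03] q1,q7 [ 0.47 -0.67] w 0.0191
tool mm [-0.   0.   8.2] turn z deg -0.0
t 10.85 pos [ 0.5347 -0.2257  0.1812] yaw 38.4 tilt [-0.    0.01] F [-0.1  0.9 -4.5] M [ 0.21  0.04 -0.02] q1,q7 [ 0.47 -0.67] w 0.0189
tool mm [-0.   0.1  6.2] turn z deg -0.0
t 11.05 pos [ 0.5347 -0.2258  0.1792] yaw 38.4 tilt [-0.    0.01] F [-1.2  0.4 -5.3] M [ 0.27  0.07 -0.  ] q1,q7 [ 0.47 -0.67] w 0.0186
tool mm [-0.   0.   4.2] turn z deg -0.0
t 11.25 pos [ 0.5347 -0.2258  0.1772] yaw 38.4 tilt [-0.    0.01] F [ 0.   1.6 -4.9] M [0.32 0.02 0.01] q1,q7 [ 0.47 -0.67] w 0.0191
tool mm [-0.   0.   2.2] turn z deg -0.0
```

```bash
for i in 1 2 3; do python3 -m creep '[[[0,0,1],[0,0,0],10]]' >/dev/null; python3 s.py; done
```

```text
t 11.35 pos [ 0.5347 -0.2258  0.1762] yaw 38.4 tilt [0. 0.] F [-0.6  1.2 -4.9] M [ 0.35  0.01 -0.01] q1,q7 [ 0.47 -0.67] w 0.0185
tool mm [-0.  -0.   1.2] turn z deg -0.0
t 11.45 pos [ 0.5347 -0.2258  0.1752] yaw 38.4 tilt [0. 0.] F [-0.3  1.2 -4.2] M [ 0.36  0.06 -0.01] q1,q7 [ 0.47 -0.67] w 0.0189
tool mm [ 0.  -0.   0.2] turn z deg -0.0
t 11.55 pos [ 0.5348 -0.2259  0.1745] yaw 38.39 tilt [ 0.02 -0.  ] F [-1.4  1.2  3.9] M [ 0.69  0.34 -0.02] q1,q7 [ 0.47 -0.67] w 0.0188
tool mm [-0.1 -0.1 -0.5] turn z deg -0.01
```

```bash
for i in 1 2; do python3 -m creep '[[[0,0,0.5],[0,0,0],10]]' >/dev/null; python3 s.py; done
```

```text
t 11.65 pos [ 0.5349 -0.2259  0.1745] yaw 38.39 tilt [ 0.04 -0.01] F [-1.7  1.7  3.6] M [0.67 0.64 0.02] q1,q7 [ 0.47 -0.67] w 0.019
tool mm [-0.1 -0.2 -0.5] turn z deg -0.01
t 11.75 pos [ 0.5351 -0.2259  0.1744] yaw 38.39 tilt [ 0.06 -0.02] F [-2.6  2.8  9. ] M [ 0.74  1.14 -0.02] q1,q7 [ 0.47 -0.67] w 0.0188
tool mm [-0.2 -0.3 -0.6] turn z deg -0.01
```

Key fully home: contact at TCP z 0.1745, as predicted for a 14 mm depth. Now I'll turn clockwise in steps and watch Mz.

```bash
python3 -m creep '[[[0,0,-0.6],[0,0,2],10],[[0,0,0],[0,0,2],10],[[0,0,0],[0,0,2],10],[[0,0,0],[0,0,2],10]]' >/dev/null; python3 s.py
python3 -m creep '[[[0,0,0],[0,0,2],10],[[0,0,0],[0,0,2],10],[[0,0,0],[0,0,2],10],[[0,0,0],[0,0,2],10]]' >/dev/null; python3 s.py
```

```text
t 12.15 pos [ 0.535  -0.2255  0.1745] yaw 30.34 tilt [0.04 0.01] F [-2.6  3.3  1.9] M [0.91 0.4  0.06] q1,q7 [ 0.45 -0.8 ] w 0.0188
tool mm [-0.4  0.1 -0.5] turn z deg -8.06
t 12.55 pos [ 0.5349 -0.2256  0.1745] yaw 22.34 tilt [0.04 0.  ] F [-1.7  2.3  1.1] M [0.71 0.65 0.11] q1,q7 [ 0.43 -0.93] w 0.0186
tool mm [-0.3  0.1 -0.5] turn z deg -16.06
```

```bash
for i in 1 2 3 4; do python3 -m creep '[[[0,0,0],[0,0,2.5],10],[[0,0,0],[0,0,2.5],10],[[0,0,0],[0,0,2.5],10],[[0,0,0],[0,0,2.5],10]]' >/dev/null; python3 s.py; done
```

```text
t 12.95 pos [ 0.535  -0.2256  0.1745] yaw 12.32 tilt [0.04 0.  ] F [-1.1  3.2  1.6] M [0.81 0.37 0.13] q1,q7 [ 0.4  -1.09] w 0.0188
tool mm [-0.3  0.2 -0.5] turn z deg -26.08
t 13.35 pos [ 0.535  -0.2257  0.1745] yaw 2.32 tilt [ 0.04 -0.  ] F [-1.4  2.7  1.2] M [0.64 0.53 0.14] q1,q7 [ 0.37 -1.25] w 0.0186
tool mm [-0.3  0.1 -0.5] turn z deg -36.08
t 13.75 pos [ 0.535  -0.2257  0.1745] yaw -7.68 tilt [ 0.05 -0.01] F [-1.2  1.5  1.4] M [0.62 0.5  0.1 ] q1,q7 [ 0.35 -1.4 ] w 0.0183
tool mm [-0.3  0.1 -0.5] turn z deg -46.08
t 14.15 pos [ 0.535  -0.2258  0.1745] yaw -17.68 tilt [ 0.05 -0.01] F [-1.5  1.7  1.8] M [0.56 0.33 0.08] q1,q7 [ 0.32 -1.56] w 0.019
tool mm [-0.3  0.1 -0.5] turn z deg -56.08
```

```bash
cat > m.py <<'E'
from h import *
s=bot.read_state();M=R.from_rotvec(s['tool_rot']).as_matrix()
print(round(s['time'],2),"yaw",np.degrees(np.arctan2(M[1,0],M[0,0])).round(2),"Mz",s['moment'][2].round(3),"e7",s['effort'][6].round(3),"z",s['tool_pos'][2].round(4),"F",s['wrist_force'].round(1))
E
for i in 1 2 3 4 5; do python3 -m creep '[[[0,0,0],[0,0,1],10],[[0,0,0],[0,0,1],10]]' >/dev/null; python3 m.py; done
```

```text
14.35 yaw -19.61 Mz 0.097 e7 0.11 z 0.1745 F [-1.9  2.   4.9]
14.55 yaw -21.66 Mz 0.135 e7 0.171 z 0.1744 F [-0.6  1.8  6.3]
14.75 yaw -23.66 Mz 0.102 e7 0.155 z 0.1745 F [-1.8  2.2  5.9]
14.95 yaw -25.66 Mz 0.101 e7 0.155 z 0.1744 F [-1.8  1.7  5.9]
15.15 yaw -27.66 Mz 0.042 e7 0.155 z 0.1744 F [-1.7  2.5  5. ]
```

```bash
for i in 1 2 3 4 5 6 7; do python3 -m creep '[[[0,0,0],[0,0,1],10]]' >/dev/null; python3 m.py; done
```

```text
15.25 yaw -28.66 Mz 0.111 e7 0.155 z 0.1744 F [-2.9  2.3  5.3]
15.35 yaw -29.66 Mz 0.124 e7 0.155 z 0.1744 F [-3.   2.7  6.3]
15.45 yaw -30.66 Mz 0.125 e7 0.155 z 0.1745 F [-1.3  2.8  5.2]
15.55 yaw -31.66 Mz 0.145 e7 0.155 z 0.1745 F [-2.4  3.1  4.9]
15.65 yaw -32.65 Mz 0.116 e7 0.155 z 0.1745 F [-1.6  1.3  6.1]
15.75 yaw -33.65 Mz 0.2 e7 0.08 z 0.1744 F [-2.9  2.2  6.3]
15.85 yaw -34.64 Mz 0.306 e7 0.009 z 0.1744 F [-1.4  2.2  5.1]
```

```bash
for i in 1 2 3; do python3 -m creep '[[[0,0,0],[0,0,0],10]]' >/dev/null; python3 m.py; done
```

```text
15.95 yaw -34.64 Mz 0.234 e7 -0.421 z 0.1744 F [-3.1  2.1  4.9]
16.05 yaw -34.6 Mz 0.185 e7 -0.226 z 0.1744 F [-1.5  1.8  5.1]
16.15 yaw -34.6 Mz 0.263 e7 -0.209 z 0.1745 F [-1.5  2.1  5.8]
```

```bash
python3 -m creep '[[[0,0,0],[0,0,0.4],10]]' >/dev/null; python3 m.py; for i in 1 2 3 4 5; do python3 -m creep '[[[0,0,0],[0,0,0],10]]' >/dev/null; python3 m.py; done
```

```text
16.25 yaw -35.0 Mz 0.279 e7 -0.095 z 0.1745 F [-1.4  2.7  6.6]
16.35 yaw -35.01 Mz 0.29 e7 -0.334 z 0.1744 F [-1.9  2.9  6. ]
16.45 yaw -35.0 Mz 0.251 e7 -0.264 z 0.1744 F [-2.   2.3  6.2]
16.55 yaw -34.99 Mz 0.219 e7 -0.257 z 0.1744 F [-1.4  2.5  5.8]
16.65 yaw -34.99 Mz 0.303 e7 -0.257 z 0.1745 F [-2.   2.9  5.2]
16.75 yaw -35.0 Mz 0.273 e7 -0.257 z 0.1745 F [-2.2  2.4  5.8]
```

Firm at about 0.27 N m. I'll relax back into the middle of the play, then pull the key straight out.

```bash
for i in 1 2 3; do python3 -m creep '[[[0,0,0],[0,0,-2],10]]' >/dev/null; python3 m.py;done;  python3 -m creep '[[[0,0,0],[0,0,-1],10],[[0,0,0],[0,0,0],10]]' >/dev/null; python3 m.py
python3 -m creep '[[[0,0,-1],[0,0,0],10],[[0,0,-3],[0,0,0],10]]' >/dev/null; python3 m.py
python3 -m creep '[[[0,0,-4],[0,0,0],10],[[0,0,-4],[0,0,0],10],[[0,0,-4],[0,0,0],10]]' >/dev/null; python3 m.py
```

```text
16.85 yaw -33.01 Mz -0.102 e7 -0.823 z 0.1744 F [-3.1  2.2  5.7]
16.95 yaw -30.96 Mz -0.019 e7 -0.519 z 0.1744 F [-2.1  2.4  5.6]
17.05 yaw -28.95 Mz -0.027 e7 -0.491 z 0.1744 F [-1.7  2.4  5.3]
17.25 yaw -28.01 Mz -0.018 e7 0.248 z 0.1744 F [-1.3  1.5  4.2]
17.45 yaw -28.02 Mz 0.039 e7 -0.006 z 0.1769 F [ 0.9  1.4 -5.7]
17.75 yaw -28.02 Mz -0.044 e7 0.001 z 0.1901 F [-0.1 -0.4 -5.4]
```

```bash
python3 -m creep '[[[0,0,-8],[0,0,0],10],[[0,0,-12],[0,0,0],10],[[0,0,-15],[0,0,0],10],[[0,0,-15],[0,0,0],10],[[0,0,-12],[0,0,0],10],[[0,0,-8],[0,0,0],10],[[0,0,0],[0,0,0],10]]' >/dev/null
python3 - <<'E'
from h import *
delta([.4576,-.07,.262],3.5)
c=camera_model("top");p,d=grab_frame("top"); crop(p,300,150,130,120,5,"pics/t5.png")
E
```

```text
t 18.45 pos [ 0.5352 -0.2261  0.2614] yaw -28.01 tilt [ 0.13 -0.05] F [-0.2  0.6 -5.8] M [ 0.03 -0.02  0.04] q1,q7 [ 0.28 -1.73] w 0.0188
tool mm [-141.9 -101.4   -0.9] turn z deg -31.51
```

View pics/t5.png

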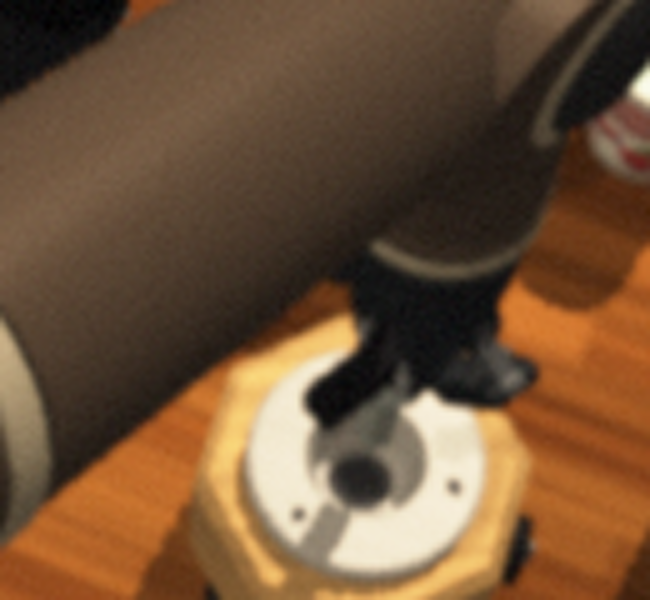

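```bash
python3 -m creep '[[[-20,12,0],[0,0,0],10],[[-20,12,0],[0,0,0],10],[[-18,11,0],[0,0,-6.3],10],[[0,0,0],[0,0,-6.3],10],[[0,0,0],[0,0,-6.3],10],[[0,0,0],[0,0,-6.3],10],[[0,0,0],[0,0,-6.3],10],[[0,0,0],[0,0,0],10]]' >/dev/null
python3 - <<'E'
from h import *
c=camera_model("wrist");p,d=grab_frame("wrist"); np.save("w1.npy",d); cv2.imwrite("pics/w6.png",p[:,:,::-1]); delta([.4576,-.05,.262],3.5)
from scipy.optimize import differential_evolution as DE
P=cloud(c,d);uv=proj(c,[.535,-.226,.094]);print(uv)
crop(p,int(uv[0])-20,int(uv[1])-20,40,40,14,"pics/w6c.png")
x,y=(uv-22).astype(int); v,u=np.mgrid[y:y+44,x:x+44]
r=R.from_rotvec(c['orientation']).as_matrix();D=np.stack([u,v,np.ones_like(u)],-1)@np.linalg.inv(c['K']).T@r.T
X=c['position'][:2]+D[...,:2]*((.094-c['position'][2])/D[...,2])[...,None]
z=P[y:y+44,x:x+44,2];near=np.linalg.norm(X-[.535,-.226],axis=-1)<.0128;m=near&np.isfinite(z);hole=z<.0905
def cost(p):
    th=p[2]+np.arange(6)*np.pi/3;n=np.stack([np.cos(th),np.sin(th)])
    return ((1/(1+np.exp((((X[m]-p[:2])@n).max(-1)-p[3])/.0003))-hole[m])**2).sum()
b=DE(cost,[(.531,.539),(-.23,-.222),(-np.pi/6,np.pi/6),(.008,.0105)],seed=0,tol=1e-8);print(b.x[:2],np.degrees(b.x[2]),b.x[3],b.fun,m.sum())
E
```

```text
t 19.35 pos [ 0.4666 -0.2295  0.2593] yaw 3.35 tilt [-0.06  0.03] F [ 0.4 -0.  -5.2] M [-0.03  0.08  0.02] q1,q7 [ 0.38 -1.15] w 0.0187
tool mm [   1.5 -179.7   -2.7] turn z deg -0.15
[318.42767308 118.32406228]
[ 0.53418683 -0.22554436] -25.547256298482065 0.008924526427195306 6.206897748440806 483
```

View pics/w6c.png

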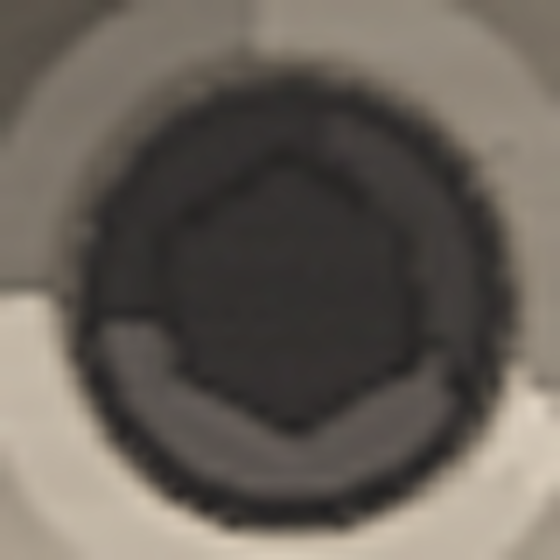

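Hexagon now at −25.5°, i.e. turned 64° from its starting 38.4°. That agrees with the screw being firm at 1.30 rad. Back to the rack.

```bash
python3 -m creep '[[[1,-20,-1],[0,0,-0.15],10],[[1,-40,0],[0,0,0],10],[[1,-40,0],[0,0,0],10],[[2,-40,0],[0,0,0],10],[[2,-40,0],[0,0,0],10],[[2,-40,0],[0,0,0],10],[[2,-40,0],[0,0,0],10],[[2,-40,0],[0,0,0],10]]' >/dev/null
python3 -m creep '[[[2,-40,0],[0,0,0],10],[[2,-40,0],[0,0,0],10],[[2,-40,0],[0,0,0],10],[[2,-30,0],[0,0,0],10],[[1,-20,0],[0,0,0],10],[[0,0,0],[0,0,0],10],[[0,0,0],[0,0,0],10]]' >/dev/null
python3 -c "
from h import *
delta([.458,.250,.225],3.5)"
```

```text
t 20.85 pos [0.4589 0.2408 0.2603] yaw 3.56 tilt [-0.05 -0.05] F [-0.1 -0.9 -6.5] M [-0.07  0.03  0.02] q1,q7 [-0.26 -2.18] w 0.019
tool mm [-0.3 -9.3 35.3] turn z deg 0.06
```

```bash
python3 -m creep '[[[0,-5,5],[0,0,0],10],[[0,-4,15],[0,0,0],10],[[0,0,15],[0,0,0],10],[[0,0,12],[0,0,0],10],[[0,0,6],[0,0,0],10],[[0,0,0],[0,0,0],10],[[0,0,0],[0,0,0],10]]' >/dev/null
python3 - <<'E'
from h import *
delta([.458,.250,.200],3.5)
p,d=grab_frame("top"); crop(p,155,150,110,95,7,"pics/t7.png")
p,d=grab_frame("side"); crop(p,225,120,70,95,6,"pics/s7.png")
E
```

```text
t 21.55 pos [0.4589 0.2499 0.2083] yaw 3.61 tilt [0.03 0.01] F [ 0.3 -0.1 -5.3] M [ 0.05 -0.02 -0.03] q1,q7 [-0.28 -2.22] w 0.0188
tool mm [-0.9 -0.2  8.3] turn z deg 0.11
```

View pics/t7.png

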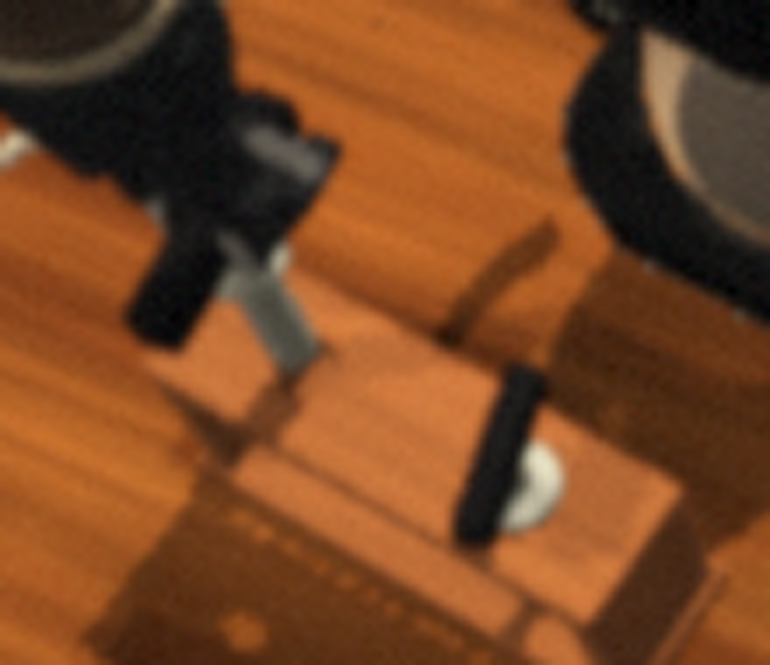

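View pics/s7.png

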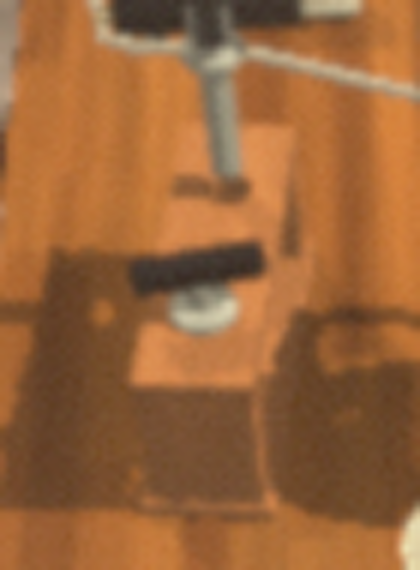

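Both views show the tip just above the hole (side crop: tip at (228,180), hole at (228,188)). I'll go down carefully.

```bash
cat > s2.py <<'E'
from h import *
delta([.458,.250,.1145],3.5)
E
for i in 1 2 3 4; do python3 -m creep '[[[-0.2,0,2.5],[0,0,0],10],[[0,0,2.5],[0,0,0],10]]' >/dev/null; python3 s2.py; done
```

```text
t 21.85 pos [0.4586 0.2499 0.2031] yaw 3.64 tilt [0.04 0.02] F [ 0.4 -0.2 -5.9] M [-0.04  0.01  0.  ] q1,q7 [-0.28 -2.22] w 0.019
tool mm [-0.6 -0.1 88.6] turn z deg 0.14
t 22.05 pos [0.4581 0.2498 0.1976] yaw 3.64 tilt [-0.01 -0.  ] F [ 0.2 -0.  -6.4] M [ 0.06 -0.01 -0.01] q1,q7 [-0.28 -2.22] w 0.019
tool mm [-0.1 -0.2 83.1] turn z deg 0.14
t 22.25 pos [0.458  0.2498 0.1926] yaw 3.64 tilt [-0. -0.] F [-0.3  0.3 -5.8] M [0.05 0.05 0.07] q1,q7 [-0.28 -2.22] w 0.0187
tool mm [ 0.  -0.2 78.1] turn z deg 0.14
t 22.45 pos [0.4578 0.2499 0.1877] yaw 3.65 tilt [-0. -0.] F [ 0.1  0.8 -5.6] M [-0.02 -0.   -0.01] q1,q7 [-0.28 -2.23] w 0.0187
tool mm [ 0.2 -0.1 73.2] turn z deg 0.15
```

Tip is already ~7 mm inside without contact. Continuing.

```bash
for i in 1 2 3; do python3 -m creep '[[[0,0,5],[0,0,0],10],[[0,0,5],[0,0,0],10],[[0,0,5],[0,0,0],10],[[0,0,5],[0,0,0],10]]' >/dev/null; python3 s2.py; done
python3 -m creep '[[[0,0,4],[0,0,0],10],[[0,0,3],[0,0,0],10],[[0,0,0],[0,0,0],10]]' >/dev/null; python3 s2.py
```

```text
t 22.85 pos [0.4577 0.2498 0.1673] yaw 3.64 tilt [-0.01 -0.01] F [ 1.   0.  -5.9] M [ 0.03 -0.    0.01] q1,q7 [-0.29 -2.24] w 0.0183
tool mm [ 0.3 -0.2 52.8] turn z deg 0.14
t 23.25 pos [0.4578 0.2498 0.1475] yaw 3.64 tilt [-0.  0.] F [ 0.6 -0.6 -5.9] M [ 0.02 -0.02 -0.01] q1,q7 [-0.29 -2.25] w 0.0188
tool mm [ 0.2 -0.2 33. ] turn z deg 0.14
t 23.65 pos [0.4578 0.2498 0.1275] yaw 3.64 tilt [0. 0.] F [-0.9 -0.5 -6.4] M [-0.01  0.   -0.02] q1,q7 [-0.3  -2.27] w 0.0183
tool mm [ 0.2 -0.1 13. ] turn z deg 0.14
t 23.95 pos [0.4576 0.2497 0.1204] yaw 3.65 tilt [-0.04 -0.02] F [ 0.2 -0.1 -6.4] M [-0.03  0.02 -0.03] q1,q7 [-0.3  -2.27] w 0.0187
tool mm [ 0.4 -0.3  5.9] turn z deg 0.15
```

```bash
python3 -m creep '[[[0,0,2],[0,0,0],10],[[0,0,2],[0,0,0],10]]' >/dev/null; python3 s2.py; for i in 1 2 3; do python3 -m creep '[[[0,0,1],[0,0,0],10]]' >/dev/null; python3 s2.py; done
```

```text
t 24.15 pos [0.458  0.2499 0.117 ] yaw 3.64 tilt [0.03 0.01] F [ 0.1  0.1 -5.2] M [ 0.02 -0.03 -0.03] q1,q7 [-0.3  -2.27] w 0.0189
tool mm [ 0.  -0.1  2.5] turn z deg 0.14
t 24.25 pos [0.4578 0.2498 0.1158] yaw 3.64 tilt [ 0. -0.] F [ 0.9  0.5 -5.6] M [ 0.   -0.04  0.  ] q1,q7 [-0.3  -2.27] w 0.0187
tool mm [ 0.2 -0.2  1.3] turn z deg 0.14
t 24.35 pos [0.4578 0.2498 0.1148] yaw 3.64 tilt [0. 0.] F [ 0.   0.5 -5.4] M [-0.05 -0.01  0.04] q1,q7 [-0.3  -2.27] w 0.0188
tool mm [ 0.2 -0.2  0.3] turn z deg 0.14
t 24.45 pos [0.4579 0.2498 0.1145] yaw 3.63 tilt [ 0.02 -0.01] F [-4.1 -3.  10.9] M [-0.69  1.01  0.01] q1,q7 [-0.31 -2.27] w 0.019
tool mm [ 0.1 -0.1 -0. ] turn z deg 0.13
```

```bash
python3 -m creep '[[[0,0,-0.6],[0,0,0],10],[[0,0,0],[0,0,0],30],[[0,0,0],[0,0,0],50],[[0,0,0],[0,0,0],85],[[0,0,0],[0,0,0],85],[[0,0,0],[0,0,0],85],[[0,0,0],[0,0,0],85],[[0,0,0],[0,0,0],85]]'
python3 s2.py
```

```text
time: 25.25
tool_pos: [0.4578, 0.2498, 0.1145]
tool_rot: [3.14, 0.1, 0.0]
wrist_force: [1.1, -0.2, -0.4]
width: 0.0849
t 25.25 pos [0.4578 0.2498 0.1145] yaw 3.64 tilt [ 0. -0.] F [ 1.1 -0.2 -0.4] M [-0.07  0.03  0.02] q1,q7 [-0.31 -2.27] w 0.0849
tool mm [ 0.2 -0.2 -0. ] turn z deg 0.14
```

```bash
python3 -m creep '[[[0,0,-8],[0,0,0],85],[[0,0,-20],[0,0,0],85],[[0,0,-30],[0,0,0],85],[[0,0,-35],[0,0,0],85],[[-10,0,-20],[0,0,0],85],[[-10,0,-10],[0,0,0],85],[[0,0,0],[0,0,0],85],[[0,0,0],[0,0,0],85]]'
python3 - <<'E'
from h import *
delta(None)
c=camera_model("wrist");p,d=grab_frame("wrist"); cv2.imwrite("pics/w8.png",p[:,:,::-1])
P=cloud(c,d)
m=(P[...,2]>.135)&(P[...,2]<.152)&(P[...,0]>.36)&(P[...,0]<.53)&(P[...,1]>.09)&(P[...,1]<.33)
k,l,st,ce=cv2.connectedComponentsWithStats(m.astype(np.uint8))
for i in range(1,k):
    if st[i,4]>100: q=P[l==i]; print(st[i],cv2.minAreaRect((q[:,:2]*1000).astype(np.float32)),np.median(q[:,2]), np.linalg.lstsq(np.c_[q[:,:2]-q[:,:2].mean(0),np.ones(len(q))],q[:,2],rcond=None)[0])
p,d=grab_frame("side"); cv2.imwrite("pics/s8.png",p[:,:,::-1])
E
```

```text
time: 26.05
tool_pos: [0.4375, 0.2482, 0.2369]
tool_rot: [3.139, 0.1, -0.0]
wrist_force: [0.2, -0.3, -0.8]
width: 0.0849
t 26.05 pos [0.4375 0.2482 0.2369] yaw 3.65 tilt [-0.01 -0.03] F [ 0.2 -0.3 -0.8] M [0.01 0.03 0.04] q1,q7 [-0.27 -2.22] w 0.0849

[ 305  117   25  113 2548] ((457.9856262207031, 249.91021728515625), (98.21311950683594, 20.02703857421875), 3.6428983211517334) 0.14226324157921 [-0.00077593  0.00181183  0.14196679]
[ 417  155   20   78 1356] ((447.0984802246094, 151.52635192871094), (70.81676483154297, 16.04598045349121), 11.938531875610352) 0.1402132294508618 [ 0.02412669 -0.15446386  0.13984483]
```

View pics/w8.png

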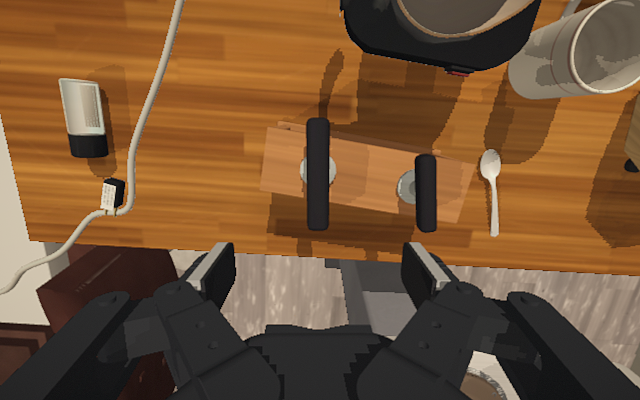

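View pics/s8.png

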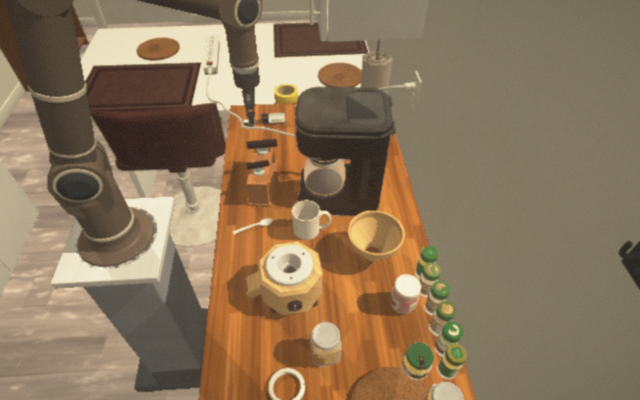

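The thick key hangs level and upright in its hole (bar at (317,173)). The thin key (426,192), the spoon and the mug look unchanged. I'm handing in.

```bash
python3 -c "
from rig import bot
print(bot.close_job())"
```

```text
the job is handed in; nothing more can be done
None
```

The screw is tightened, the thick key is back in its own hole, and the job was handed in at about 26 s of the 72 s allowed. The hand-in gives no verdict.

**What I did**
- I took the thick key from the rack, lined it up with the hexagon (seen by the wrist camera at 38.4°) and lowered it gently.
- It reached the socket floor at the height expected for 14 mm depth, with at most about 14 N of push.
- I turned it clockwise until the torque rose from about 0.1 to a steady 0.27 N m. The highest single reading was 0.31.
- I then turned back into the play, pulled the key straight out and hung it in its hole.

**Last checks**
- **Screw:** the hexagon now stands 64° (1.12 rad) further clockwise, which fits coming up firm at 1.30 from a start of about 0.18.
- **Thick key:** its bar is level and within about 1 mm of where it was. The gripper was clear and touching nothing.
- **Bystanders:** the other things looked unchanged in the last pictures.

**Readings that did not agree**
- **Turning back:** one moment reading was −0.10 N m on the first step, then about zero. I took it for noise or start-up, because the hexagon angle measured afterwards was right.
- **Thin key:** its bar measured 11.9° at the end against 8 to 10° before. The earlier views were coarser or partly covered, and I never touched it.

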